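Load a backing board into a spring board holder

TASK

Clamp the loose plywood backing board in the spring board holder, wooden rail upwards. Keeping the board sloped, push its lower end under the lip of one jaw and back against the spring, lower the other end behind the lip of the other jaw onto its ledge, then ease off and let go, so that the two springs hold the board level and centred between the jaws. Be gentle with the holder, and do not disturb the tape roll, the jar or the small carton.

Things in the scene. Friction and masses are not known exactly. Their poses are not given: they have to be found in the camera images.
- board: Loose plywood board 150 (x) x 84 (y) x 6 mm, about 0.13 kg, flat on the table, a wooden rail glued along the middle of its top: 70 mm long (x), 20 mm wide (y), rising 30 mm above the board's top face; grip it across the 20 mm. Origin: centre of the underside; z up through the rail. Both ends alike; either may go in either jaw.
- holder: Board holder fixed to the table: dark steel base plate 300 (x) x 76 (y) x 12 mm, origin at the centre of its underside, z up. On it a head carries two facing mirror-image aluminium jaws, 64 mm wide (y), one at each end along x. The head is clamped with its middle up to 9 mm either way along x from the base's middle; where is not measured: feel or see it. Head ends 48 mm high.
- middle (a point): Point on the holder's base 40 mm above its origin, at ledge height; axes as the holder's. Jaws at home have their groove floors 70.5 mm either side of the head's middle (141 mm apart; the board is 150, so both springs stay pressed). Loaded well, the board's underside rests on both ledges at this height and its ends lie in both grooves.
- side_a (a point): Where the groove floor of the jaw at the holder's -x end would be (at ledge height) if the head stood mid-base; fixed to the base, does not move with the jaw. Jaw: ledge top 40 mm above the table, reaching 16 mm inwards from the groove floor; groove 10 mm high (40 to 50 mm), 5 mm deep under a lip from 50 to 55 mm (jaw top).
- side_b (a point): The same for the alike jaw at the +x end. Each jaw slides outwards along x on a spring: about 2 N to start plus 0.5 N per mm, hard stop at 20 mm (12 N). For the board's far end to pass the other lip, one jaw must be pushed back 14 mm (9 N) or more; 15 to 20 is right. Over 25 N between board and holder is rough. With both ends in, each jaw is back 4.5 mm.
- tape: Roll of parcel tape lying flat, 90 mm across, 40 mm high; origin at the centre of its underside. Leave alone.
- jar: Closed clear jar, 64 mm across, 85 mm high; origin at the centre of its underside. Leave alone.
- stack: Small cardboard carton, 90 x 70 x 30 mm; origin at the centre of its underside. Leave alone.
There are look-alikes about, which are no part of the job. Of the things like the board, leave any that is grey or turquoise; of the rest the larger one is meant.

How it is judged:
By the outcome, as a careful person would: the job done as asked, in the order asked, and still so for the second after the job is handed in, with the robot touching nothing.
It also fails if it takes over 64 s, if anything falls off the work surface, if the arm or the gripper's body presses on something with over 40 N, if the wrist force passes 120 N, or if a joint passes its speed limit or range.

ROBOT

A 7-joint arm with a two-finger parallel gripper is mounted at the origin on the work surface. World frame = base frame: x ahead of the robot, y to its left, z up, the work surface at z = 0. Lengths are in m, angles in rad, forces in N, time in s.
With the tool pointing down it reaches from about 0.35 to 0.9 m from the base axis. Payload 8.1 kg.
Tool frame: the origin (TCP) lies midway between the tips of the shut fingers; the grasp point (between the pads) lies 19 mm behind it; z points along the fingers, x is the direction in which the jaws open and shut, and the axes are right-handed (so a half turn about z gives the same grasp; the last joint's range is limited). The gripper opens to 85 mm and grips with 20 to 120 N. Pads are 22 mm wide; open, the fingers measure 114 mm over their backs; the gripper's body (76 mm by 85 mm) begins 54 mm behind the grasp point. The pads swing forward as they close: fully open they stand 13 mm farther back than shut.
Start: joints at [-0.103, 0.434, 0.025, 1.573, -0.012, 1.134, -0.075], TCP at [0.625, -0, 0.231] pointing down, gripper open.
Joint ranges: [-2.62, 2.62], [-0.44, 2.09], [-1.27, 1.32], [0.08, 2.57], [-1.32, 4.46], [0.12, 2], [-2.74, 2.74]. Speed limits (rad/s): [2.22, 2.22, 3.01, 3.01, 3.14, 3.14, 3.14].

INTERFACE

Orientations are given as a rotation vector (axis times angle).
In Python, from rig import readout, read_camera, hand_in gives the robot as it stands.
- The arm moves only by the tool servo_tool, never from a script. Its argument "targets" is a list of rows, each an object with "slide": the shift along the tool's x, y, z in mm, a list of three; "dr": the turn, a rotation vector about the tool's x, y, z in degrees, a list of three. In form: [{"slide": [dx, dy, dz], "dr": [ax, ay, az]}, ...]. A call has 1 to 10 rows; each row shifts and turns the commanded pose from where the row before left it, along the tool's axes as they then stand; what a row does not reach is not made up. A row lasts 1/10 s, in which the tool goes at most 50 mm and 8.59 degrees, less where a joint would pass 70% of its speed; a pose out of reach is approached as far as the arm can. A call is refused whole if a number of a shift passes 50 or a number of a turn 8.59, either way. A call with a gripper value outside its range is refused whole. "claw" is the finger opening in mm, from 0 to 85.4, set as the call begins (left out, the last holds). The fingers move at their own pace and stop on an object; "newtons" is the grip in N (left out, the last holds). Time passes only in rows, so rows that do not move let the fingers close. It gives the time, the measured TCP pose, the force and the opening at its end, in the units of the state.
- readout.get_obs(): the state, without advancing time (a new reading comes with each control period).
- read_camera(name): name is "scene" or "side" or "wrist"; returns a dict with "img" (400x640x3 uint8, red, green, blue), "depth" (400x640 float32, m along the optical axis (not along the pixel's ray), 0 where there is no reading), "vertical_fov" (degrees; the focal length in pixels is half the picture's height over the tangent of half this angle, whatever the lens; pixels are square), "cx", "cy" (the principal point, pixels), "k1" (the pictures are not rectified: a ray, as slopes to the right and down, at radius r is drawn at 1 + k1 r^2 times it, then the intrinsics apply), "extrinsics" (4x4, takes a point from camera to world coordinates). Camera axes: x right, y up, looking along -z (the intrinsics and any distortion apply to the point x, -y, -z); pixel columns grow to the right and rows downward; lengths in m; the calibration is good to about 2 mm. A picture is of the moment at which its call begins.
- hand_in(): hands the job in, once; it reports no verdict.
The state is a dict: "t": time; "joint_positions": joint angles; "dq": joint speeds; "effort": joint torques, N m; "position": TCP position; "tool_rot": TCP orientation; "ft_force": force on the tool from outside, world axes, zero at the start; "torque": the same for the moment, N m; "finger_gap": opening from 0.0 (shut) to 1.0 (fully open).
Only numpy, scipy, OpenCV 4.12 (cv2) and the standard library are available. Lean on these libraries where they do the work, as an engineer would, in place of code of your own. Each camera call takes 0.05 s, during which the arm holds its last target. There are 200 camera calls.

## Working session

There is one attempt and no reset: what is moved stays moved. The work goes in short steps, Python scripts to look and compute and a tool call to move; the robot and the scene stay as the last step left them, time stands still between calls to the robot, and variables do not carry over. Pictures are saved under pics/ and viewed, about 8 in all and at most 12, crops included, and the job is handed in when it is done.

Besides the shell and the picture viewer there is one more tool, called after "Request:" as name(argument=value, ...) on one line, values as JSON. servo_tool: Moves the arm, as the interface text tells. Its arguments: {"type":"object","properties":{"targets":{"type":"array","items":{"type":"object","properties":{"slide":{"type":"array","items":{"type":"number"}},"dr":{"type":"array","items":{"type":"number"}}}}},"claw":{"type":"number"},"newtons":{"type":"number"}},"required":["targets"]}

```bash
mkdir -p pics; ls
cat > h.py <<'E'
import numpy as np, cv2
from rig import readout, read_camera, hand_in
def cloud(c):
    H,W=c["depth"].shape; f=H/2/np.tan(np.radians(c["vertical_fov"])/2)
    K=np.array([[f,0,c["cx"]],[0,f,c["cy"]],[0,0,1]])
    uv=np.stack(np.meshgrid(np.arange(W),np.arange(H)),-1).reshape(-1,1,2).astype(float)
    n=cv2.undistortPoints(uv,K,np.array([c["k1"],0,0,0,0.])).reshape(H,W,2)
    d=c["depth"]; P=np.stack([n[...,0]*d,-n[...,1]*d,-d],-1)
    E=c["extrinsics"]; P=P@E[:3,:3].T+E[:3,3]; P[d==0]=np.nan
    return P
def save(n,img): cv2.imwrite("pics/"+n,img[...,::-1])
E
python3 - <<'E'
from h import *
o=readout.get_obs(); print({k:np.round(v,4).tolist() for k,v in o.items()})
for n in("scene","side","wrist"):
    c=read_camera(n); np.save(n+".npy",c,allow_pickle=True); print(n,c["vertical_fov"],c["k1"],c["extrinsics"].round(3).tolist())
    if n!="wrist": save(n+"0.png",c["img"])
E
```

```text
pics
{'t': 0.0, 'joint_positions': [-0.1026, 0.4352, 0.025, 1.5741, -0.0116, 1.134, -0.0751], 'dq': [0.0014, 0.0002, 0.0, -0.0006, 0.0004, 0.0014, 0.0001], 'effort': [0.0001, -67.0461, 1.0253, -31.6204, 0.0155, 0.0126, -0.0], 'position': [0.6245, -0.0001, 0.2305], 'tool_rot': [3.1414, -0.0001, -0.0024], 'ft_force': [-0.107, 0.1038, -0.3477], 'torque': [-0.0067, -0.0604, 0.0193], 'finger_gap': 0.9976}
scene 52.422735095502325 -0.01827681503526425 [[0.389, -0.69, 0.611, 1.111], [0.921, 0.302, -0.245, -0.155], [-0.016, 0.658, 0.753, 0.762], [0.0, 0.0, 0.0, 1.0]]
side 52.525276329052204 -0.06196218460068908 [[0.847, 0.309, -0.433, 0.158], [-0.532, 0.485, -0.694, -0.585], [-0.005, 0.818, 0.576, 0.576], [0.0, 0.0, 0.0, 1.0]]
wrist 62.74561136940795 -0.044931519495543616 [[1.0, -0.001, 0.001, 0.625], [0.0, 0.949, 0.316, 0.082], [-0.001, -0.316, 0.949, 0.373], [0.0, 0.0, 0.0, 1.0]]
```

Run:
```python
import cv2,numpy as np
a=cv2.imread("pics/scene0.png");b=cv2.imread("pics/side0.png")
print(a.shape)
```

```text
(400, 640, 3)
```

View pics/scene0.png

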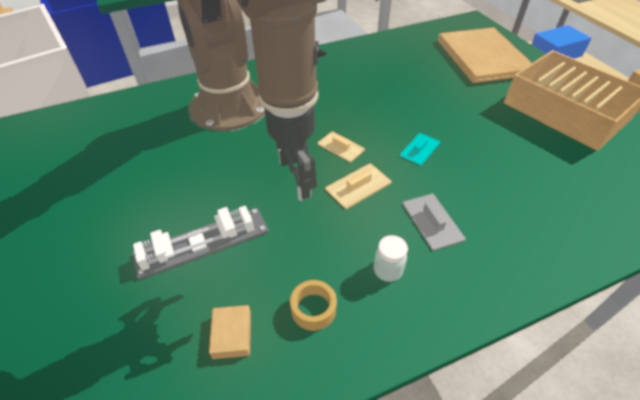

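View pics/side0.png

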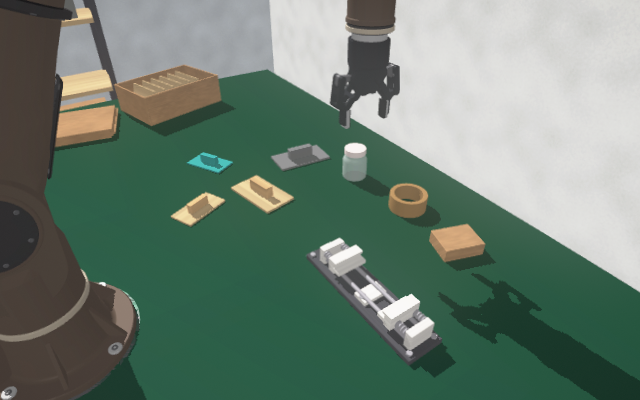

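The scene view shows the target, the larger wooden board, at about (359,186), and in the side view it is at (262,193). The holder runs from (135,260) to (265,225). The tape, jar and carton are all beyond it, and the small tan, turquoise and grey boards are decoys. Next I'll measure the poses.

Run:
```python
from h import *
S=[]
for n,bp,hp in(("scene",(359,186),(200,243)),("side",(262,193),(370,300))):
    c=np.load(n+".npy",allow_pickle=True).item(); P=cloud(c)
    for nm,(u,v) in(("board",bp),("hold",hp)): print(n,nm,P[v,u].round(3))
    b=np.nanmedian(P[bp[1]-1:bp[1]+2,bp[0]-1:bp[0]+2].reshape(-1,3),0)
    Q=P.reshape(-1,3); I=c["img"].reshape(-1,3).astype(int)
    m=(np.hypot(*(Q[:,:2]-b[:2]).T)<.12)&(I[:,0]>I[:,1]*1.1)&(I[:,0]>90)&(Q[:,2]<.06)
    # restrict to connected comp
    M=m.reshape(400,640).astype(np.uint8); _,L=cv2.connectedComponents(M); k=L[bp[1],bp[0]]; mm=(L==k).ravel()&m
    q=Q[mm]; lo=q[q[:,2]<.014]; hi=q[q[:,2]>.024]
    print("z",np.nanmedian(lo[:,2]),np.percentile(hi[:,2],95),len(lo),len(hi))
    for nm,s in(("plate",lo),("rail",q[q[:,2]>.031])): print(nm,cv2.minAreaRect(s[:,:2].astype(np.float32)*1000))
    # holder
    h=np.nanmedian(P[hp[1]-2:hp[1]+3,hp[0]-2:hp[0]+3].reshape(-1,3),0)
    g=(np.hypot(*(Q[:,:2]-h[:2]).T)<.18)&~((I[:,1]>I[:,0]*1.25))&(Q[:,2]>-.01)&(Q[:,2]<.08)
    _,L,st,_=cv2.connectedComponentsWithStats(g.reshape(400,640).astype(np.uint8)); k=np.argmax(st[1:,4])+1
    q=Q[(L==k).ravel()]; print("holder all",cv2.minAreaRect(q[:,:2].astype(np.float32)*1000),np.histogram(q[:,2],np.arange(-.01,.08,.005))[0])
    np.save("hold_"+n+".npy",q)
    c2=c["img"]
```

```text
scene board [0.491 0.213 0.012]
scene hold [ 0.517 -0.198  0.026]
z 0.006579993421903407 0.03836404995043852 1037 236
plate ((481.41033935546875, 214.6637420654297), (84.24547576904297, 149.45477294921875), 12.834258079528809)
rail ((481.57257080078125, 214.63720703125), (21.527599334716797, 70.93356323242188), 12.560606002807617)
holder all ((474.968505859375, -195.77581787109375), (128.3776092529297, 302.16802978515625), 2.2672219276428223) [   0   72  219  223 1629  290  308  325   62  155  318  304  185  359
    0    0    0]
side board [0.475 0.193 0.016]
side hold [ 0.484 -0.225  0.025]
z 0.0042432165755816875 0.03538383023803352 773 190
plate ((480.4346618652344, 217.29116821289062), (85.55409240722656, 159.8029022216797), 12.942246437072754)
rail ((481.8910827636719, 211.16310119628906), (22.466651916503906, 73.64434051513672), 13.512898445129395)
holder all ((517.4093017578125, -197.9073028564453), (115.02497863769531, 299.65704345703125), 1.584862232208252) [   0   52  181  648 1885  301  525  278  208  529  399  498  684   78
    0    0    0]
```

Run:
```python
from h import *
for n in("scene","side"):
    q=np.load("hold_"+n+".npy")*1000
    for lo,hi in((9,15),(45,52),(53,59)):
        s=q[(q[:,2]>lo)&(q[:,2]<hi)]; 
        if lo==9: print(n,cv2.minAreaRect(s[:,:2].astype(np.float32)))
        else:
            for sg in(1,-1):
                k=s[sg*(s[:,1]+197)>0]; print(n,lo,sg,len(k),k.mean(0).round(1),cv2.minAreaRect(k[:,:2].astype(np.float32)))
```

```text
scene ((499.264404296875, -196.19192504882812), (79.46073913574219, 299.2717590332031), 1.768389344215393)
scene 45 1 166 [500.5 -93.2  48.3] ((500.68634033203125, -106.8037338256836), (55.115867614746094, 59.94906234741211), 4.5176849365234375)
scene 45 -1 213 [ 506.9 -315.8   48.7] ((506.05645751953125, -300.3353576660156), (56.35673904418945, 62.44940948486328), 0.969140350818634)
scene 53 1 207 [ 498.1 -129.6   55.5] ((496.8276672363281, -129.61550903320312), (64.98224639892578, 20.712862014770508), 1.9980518817901611)
scene 53 -1 240 [ 502.3 -279.5   56.5] ((501.4571838378906, -279.54547119140625), (65.71096801757812, 21.910390853881836), 1.8988279104232788)
side ((497.9816589355469, -198.3080596923828), (76.83269500732422, 299.4972229003906), 2.0608646869659424)
side 45 1 203 [ 493.1 -103.9   47.6] ((496.8089904785156, -110.90399169921875), (64.80580139160156, 62.75772476196289), 1.3142482042312622)
side 45 -1 369 [ 499.7 -315.3   47.6] ((496.9317321777344, -307.86553955078125), (58.17188262939453, 67.02180480957031), 79.91380310058594)
side 53 1 206 [ 496.9 -131.3   53.9] ((496.9884033203125, -131.461669921875), (64.09595489501953, 22.12589454650879), 1.4667606353759766)
side 53 -1 370 [ 501.6 -281.9   54.3] ((501.8189392089844, -282.0699462890625), (65.2534408569336, 22.34664535522461), 1.953295350074768)
```

Request:
servo_tool(targets=[{"slide":[0,0,-20],"dr":[0,0,0]},{"slide":[-20,0,-15],"dr":[0,0,0]},{"slide":[-20,0,0],"dr":[0,0,0]},{"slide":[-20,0,0],"dr":[0,0,0]}])

```text
t: 0.55
position: [0.5644, -0.0, 0.2665]
tool_rot: [3.142, -0.0, 0.001]
ft_force: [0.2, -0.8, -0.2]
finger_gap: 0.996
```

Request:
servo_tool(targets=[{"slide":[-8,-22,0],"dr":[0,0,0]},{"slide":[-8,-22,0],"dr":[0,0,0]},{"slide":[-8,-22,0],"dr":[0,0,0]},{"slide":[-8,-22,0],"dr":[0,0,0]},{"slide":[-8,-22,4],"dr":[0,0,0]},{"slide":[-8,-22,4],"dr":[0,0,0]},{"slide":[-8,-22,4],"dr":[0,0,0]},{"slide":[-8,-20,4],"dr":[0,0,0]},{"slide":[-9,-20,4],"dr":[0,0,-6.4]},{"slide":[-10,-20,0],"dr":[0,0,-6.4]}])

```text
t: 1.55
position: [0.4792, 0.2134, 0.2455]
tool_rot: [3.121, 0.357, -0.002]
ft_force: [0.3, 0.5, -1.0]
finger_gap: 1.0
```

Request:
servo_tool(targets=[{"slide":[0,0,0]},{"slide":[0,0,0]}])

```text
$.targets[0]: bad value
```

```bash
cat >> h.py <<'E'
from scipy.spatial.transform import Rotation as R
def pose():
    o=readout.get_obs(); return np.array(o["position"])*1000,R.from_rotvec(o["tool_rot"]).as_matrix()
def board_mask(c,P):
    I=c["img"].astype(int); return (I[...,0]>I[...,1]*1.1)&(I[...,0]>90)
E
python3 - <<'E'
from h import *
c=read_camera("wrist"); P=cloud(c)*1000; save("w1.png",c["img"]); p,r=pose(); print(p,r.round(3).tolist(),c["extrinsics"].round(3).tolist())
M=board_mask(c,P)&(P[...,2]<60); _,L,st,ce=cv2.connectedComponentsWithStats(M.astype(np.uint8))
for k in np.argsort(-st[1:,4])[:3]+1:
    q=P[L==k]; print(st[k],np.nanmedian(q,0).round(1))
    for nm,s in(("plate",q[(q[:,2]<12)]),("rail",q[q[:,2]>31])):
        if len(s)>20: print(nm,len(s),np.median(s[:,2]).round(1),cv2.minAreaRect(s[:,:2].astype(np.float32)))
E
```

```text
[476.75115516 217.33431875 245.87573051] [[0.971, 0.237, -0.002], [0.237, -0.971, 0.001], [-0.002, -0.002, -1.0]] [[0.974, -0.215, -0.071, 0.461], [0.226, 0.924, 0.308, 0.293], [-0.001, -0.316, 0.949, 0.388], [0.0, 0.0, 0.0, 1.0]]
[   0  197   22  108 1650] [105.4   6.3  12.8]
plate 364 11.0 ((106.20040130615234, 4.5621490478515625), (158.879638671875, 32.239376068115234), 89.36601257324219)
[ 151  103   63   52 1242] [329.5 221.    5.1]
plate 1093 4.9 ((321.7325134277344, 214.64505004882812), (92.006103515625, 35.860382080078125), 39.718955993652344)
[307 158  18  61 397] [487.5 167.1   6.3]
plate 341 6.2 ((485.96746826171875, 187.15447998046875), (20.81884002685547, 75.30928802490234), 12.66878890991211)
rail 56 35.3 ((476.28045654296875, 201.3912353515625), (15.672504425048828, 49.58051681518555), 32.736392974853516)
```

View pics/w1.png

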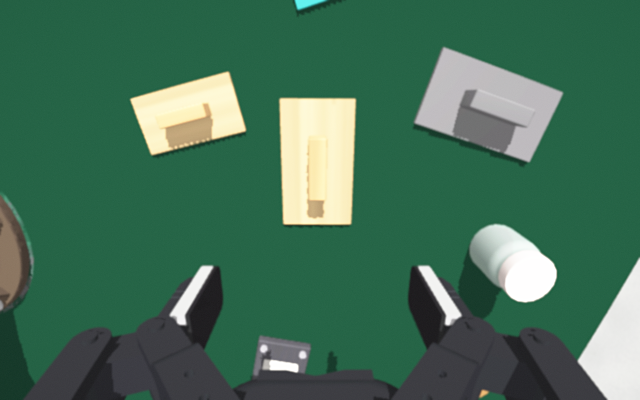

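The wrist view shows the target board at columns 280–355, rows 98–225, with its rail at about (317,168). It lines up with the tool yaw. I'll fit it again with a better mask.

Run:
```python
from h import *
c=read_camera("wrist"); P=cloud(c)*1000; I=c["img"].astype(int); p,r=pose(); print(p.round(1),R.from_matrix(r).as_rotvec())
q=P[85:235,265:370].reshape(-1,3); i=I[85:235,265:370].reshape(-1,3); m=i[:,0]>i[:,1]*.9; q=q[m]; print(m.sum())
for nm,s in(("all",q),("plate",q[q[:,2]<12]),("rail",q[(q[:,2]>32)])): print(nm,len(s),np.median(s[:,2]).round(1),cv2.minAreaRect(s[:,:2].astype(np.float32)))
```

```text
[477.8 215.8 246. ] [-3.11931863e+00 -3.62725998e-01  2.02699865e-03]
9239
all 9239 nan ((423.6082763671875, 280.86358642578125), (0.0, 0.0), 0.0)
plate 8026 6.1 ((481.16259765625, 214.97862243652344), (88.22086334228516, 155.6422882080078), 13.001270294189453)
rail 1139 36.1 ((481.3196716308594, 216.83059692382812), (19.941020965576172, 70.21312713623047), 13.420042991638184)
```

Request:
servo_tool(targets=[{"slide":[3.5,0,25],"dr":[0,0,0]},{"slide":[0,0,25],"dr":[0,0,0]},{"slide":[0,0,25],"dr":[0,0,0]},{"slide":[0,0,25],"dr":[0,0,0]},{"slide":[0,0,25],"dr":[0,0,0]},{"slide":[0,0,25],"dr":[0,0,0]},{"slide":[0,0,25],"dr":[0,0,0]},{"slide":[0,0,25],"dr":[0,0,0]},{"slide":[0,0,15],"dr":[0,0,0]},{"slide":[0,0,10],"dr":[0,0,0]}])

```text
t: 2.65
position: [0.483, 0.2126, 0.02]
tool_rot: [3.121, 0.347, -0.002]
ft_force: [-0.3, 0.4, -0.3]
finger_gap: 0.997
```

Request:
servo_tool(targets=[{"slide":[0,0,5],"dr":[0,0,0]},{"slide":[0,0,4],"dr":[0,0,0]},{"slide":[0,0,0],"dr":[0,0,0]}])

```text
t: 2.95
position: [0.4835, 0.2135, 0.0124]
tool_rot: [-3.122, -0.35, -0.001]
ft_force: [-0.1, -0.6, 0.1]
finger_gap: 1.002
```

Request:
servo_tool(targets=[{"slide":[0,0,0],"dr":[0,0,0]},{"slide":[0,0,0],"dr":[0,0,0]},{"slide":[0,0,0],"dr":[0,0,0]},{"slide":[0,0,0],"dr":[0,0,0]},{"slide":[0,0,0],"dr":[0,0,0]},{"slide":[0,0,0],"dr":[0,0,0]},{"slide":[0,0,0],"dr":[0,0,0]},{"slide":[0,0,0],"dr":[0,0,0]}], claw=10, newtons=90)

```text
t: 3.75
position: [0.4834, 0.2136, 0.0128]
tool_rot: [-3.122, -0.35, -0.001]
ft_force: [-1.1, -1.4, 6.1]
finger_gap: 0.215
```

Request:
servo_tool(targets=[{"slide":[0,0,-4],"dr":[0,0,0]},{"slide":[0,0,-8],"dr":[0,0,0]},{"slide":[0,0,-15],"dr":[0,0,0]},{"slide":[0,0,-20],"dr":[0,0,0]},{"slide":[0,0,-20],"dr":[0,0,0]},{"slide":[0,0,-20],"dr":[0,0,0]},{"slide":[0,0,-15],"dr":[0,0,0]},{"slide":[0,0,-8],"dr":[0,0,0]},{"slide":[0,0,0],"dr":[0,0,0]}])

```text
t: 4.65
position: [0.4838, 0.2138, 0.1235]
tool_rot: [-3.121, -0.35, -0.003]
ft_force: [-0.5, 0.6, -1.9]
finger_gap: 0.211
```

Run:
```python
from h import *
p,r=pose(); print(p,r.round(3).tolist())
ims=[]
for n in("side","wrist","scene"):
    c=read_camera(n); ims.append(c["img"]); P=cloud(c)*1000; I=c["img"].astype(int)
    # tool-frame coords; board underside region around tool
    Q=(P-p)@r
    m=(np.abs(Q[...,0])<48)&(np.abs(Q[...,1])<85)&(Q[...,2]>-30)&(Q[...,2]<25)&(I[...,0]>I[...,2]*1.08)&(I[...,0]>100)
    s=Q[m]; print(n,len(s),np.percentile(s,[0,1,50,99,100],axis=0).round(1).tolist())
    t=s[(np.abs(s[:,2]-np.percentile(s[:,2],60))<5)]; print(cv2.minAreaRect(t[:,:2].astype(np.float32)))
save("g1.png",np.hstack([ims[0][::1,::1],ims[1]])[:, :][::1,::1][:, ::2][::2] if 0 else cv2.resize(np.vstack([ims[0],ims[1]]),(480,600)))
```

```text
[483.83451889 213.7950552  123.49134472] [[0.975, 0.221, 0.002], [0.221, -0.975, 0.001], [0.002, -0.0, -1.0]]
side 1109 [[-43.2, -77.4, -28.2], [-42.4, -74.0, -22.8], [-9.9, 27.1, 8.2], [41.0, 75.1, 13.9], [44.3, 77.0, 15.0]]
((0.6225967407226562, -0.1671600341796875), (154.41928100585938, 87.4326171875), 89.75807189941406)
wrist 35649 [[-42.8, -78.4, -28.6], [-41.6, -77.6, -23.4], [-0.3, -36.5, 7.3], [40.7, 67.0, 9.0], [41.9, 72.1, 14.1]]
((-0.4349822998046875, -3.1709671020507812), (150.44888305664062, 84.74214172363281), 89.97035217285156)
scene 1407 [[-44.1, -78.0, -29.2], [-41.5, -75.3, -25.4], [10.5, 21.6, 7.4], [41.3, 73.3, 13.4], [42.4, 75.1, 15.7]]
((-0.9902114868164062, -1.3701324462890625), (153.25802612304688, 86.3482666015625), 89.76046752929688)
```

View pics/g1.png

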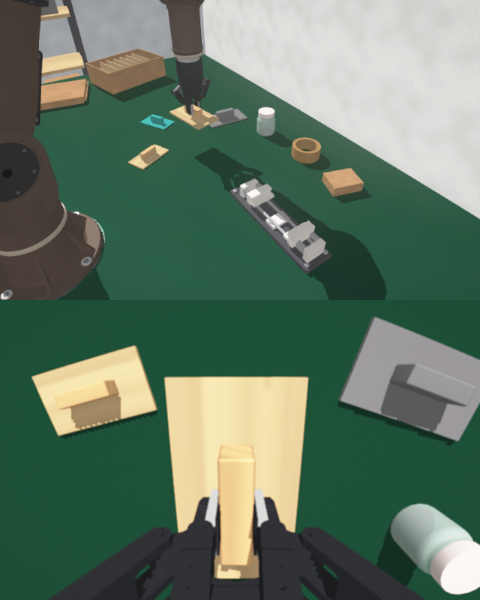

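The board hangs level in the gripper, about 2 mm off-centre along the rail, with its underside 13 mm ahead of the TCP. I'll plan the approach with the low end at the -y jaw, so the wrist camera watches the +y end.

```bash
cat >> h.py <<'E'
M=np.array([499.2,-205.5,40.]); YAW=np.radians(1.85); GC=np.array([0,-2.,12.8])  # board underside centre in tool
def tcp(s,z,th):
    """low (-y) end bottom edge at s along holder from head middle, height z, slope th deg"""
    th=np.radians(th); u=np.array([-np.sin(YAW),np.cos(YAW),0]); k=np.array([0,0,1.])
    a=np.cos(th)*u+np.sin(th)*k; n=-np.sin(th)*u+np.cos(th)*k
    x=np.cross(-a,-n); Rt=np.stack([x,-a,-n],1)   # tool y=-a, z=-n
    L=M+s*u; L[2]=z
    return L+75*a-Rt@GC,Rt
def plan(way):
    p,r=pose(); print("now",p.round(1))
    for w in way:
        q,t=tcp(*w); print(w,"tcp",q.round(1),"slide",(r.T@(q-p)).round(1),"dr",np.degrees(R.from_matrix(r.T@t).as_rotvec()).round(2)); p,r=q,t
def where():
    p,r=pose(); o=readout.get_obs(); c=p+r@GC; a=-r[:,1]; L=c-75*a; H=c+75*a
    u=np.array([-np.sin(YAW),np.cos(YAW),0]); v=np.array([np.cos(YAW),np.sin(YAW),0])
    F=np.array(o["ft_force"])
    print("low s,v,z",((L-M)@u).round(1),((L-M)@v).round(1),L[2].round(1),"high",((H-M)@u).round(1),((H-M)@v).round(1),H[2].round(1),"tilt",np.degrees(np.arcsin(a[2])).round(2),"yaw",np.degrees(np.arctan2(-a[0],a[1])).round(2),"F s,v,z",(F@u).round(1),(F@v).round(1),F[2].round(1),"t",o["t"],"gap",round(o["finger_gap"]*85.4,1))
E
python3 - <<'E'
from h import *
where(); plan([(-52,130,0),(-52,130,12),(-52,60,12),(-52,41.5,12),(-88,41.5,12)])
E
```

```text
low s,v,z 347.4 11.0 108.9 high 494.6 -17.5 108.8 tilt -0.02 yaw 12.79 F s,v,z -0.6 -0.3 -1.7 t 4.8 gap 18.1
now [482.8 213.2 121.6]
(-52, 130, 0) tcp [ 498.5 -184.5  142.8] slide [-72.8 391.4 -21. ] dr [ 0.03  0.06 10.94]
(-52, 130, 12) tcp [ 498.7 -188.8  157.7] slide [ -0.    4.3 -14.9] dr [12.  0. -0.]
(-52, 60, 12) tcp [ 498.7 -188.8   87.7] slide [ 0.  14.6 68.5] dr [0. 0. 0.]
(-52, 41.5, 12) tcp [ 498.7 -188.8   69.2] slide [ 0.   3.8 18.1] dr [0. 0. 0.]
(-88, 41.5, 12) tcp [ 499.8 -224.7   69.2] slide [ 0.  35.2 -7.5] dr [0. 0. 0.]
```

Request:
servo_tool(targets=[{"slide":[0,0,-5],"dr":[0,0,3]},{"slide":[0,0,-5],"dr":[0,0,5]},{"slide":[1,10,-11],"dr":[0,0,3]},{"slide":[1,25,0],"dr":[0,0,0]},{"slide":[1,30,0],"dr":[0,0,0]},{"slide":[0,30,0],"dr":[0,0,0]},{"slide":[0,30,0],"dr":[0,0,0]},{"slide":[0,30,0],"dr":[0,0,0]},{"slide":[0,30,0],"dr":[0,0,0]},{"slide":[0,30,0],"dr":[0,0,0]}])

```text
t: 5.8
position: [0.4931, -0.0033, 0.1433]
tool_rot: [3.141, 0.049, -0.001]
ft_force: [0.8, 0.1, -1.8]
finger_gap: 0.213
```

Request:
servo_tool(targets=[{"slide":[0,30,0],"dr":[0,0,0]},{"slide":[0,30,0],"dr":[0,0,0]},{"slide":[0,30,0],"dr":[0,0,0]},{"slide":[0,30,0],"dr":[0,0,0]},{"slide":[0,30,0],"dr":[0,0,0]},{"slide":[0,15,0],"dr":[0,0,0]},{"slide":[0,4,-8],"dr":[6,0,0]},{"slide":[0,0,-7],"dr":[6,0,0]},{"slide":[0,0,0],"dr":[0,0,0]},{"slide":[0,0,0],"dr":[0,0,0]}])

```text
t: 6.8
position: [0.4982, -0.172, 0.1578]
tool_rot: [-2.934, -0.042, 0.006]
ft_force: [0.4, 0.3, -1.5]
finger_gap: 0.215
```

Run:
```python
from h import *
where(); plan([(-52,60,12),(-52,41.5,12)])
c=read_camera("wrist"); save("w2.png",c["img"]); P=cloud(c)*1000
# also refine jaws from wrist if seen
I=c["img"].astype(int); m=(P[...,2]>53)&(P[...,2]<58)&(I.max(-1)-I.min(-1)<40)
q=P[m]; print(len(q), [ (cv2.minAreaRect(k[:,:2].astype(np.float32))) for k in (q[q[:,1]>-200],q[q[:,1]<-200]) if len(k)>20])
```

```text
low s,v,z -35.3 -0.2 130.2 high 111.5 0.3 161.2 tilt 11.9 yaw 1.65 F s,v,z 0.2 0.4 -1.5 t 6.8 gap 18.3
now [ 498.2 -172.   157.8]
(-52, 60, 12) tcp [ 498.7 -188.8   87.7] slide [ 0.1 30.8 65.1] dr [ 0.1   0.02 -0.19]
(-52, 41.5, 12) tcp [ 498.7 -188.8   69.2] slide [ 0.   3.8 18.1] dr [0. 0. 0.]
0 []
```

View pics/w2.png

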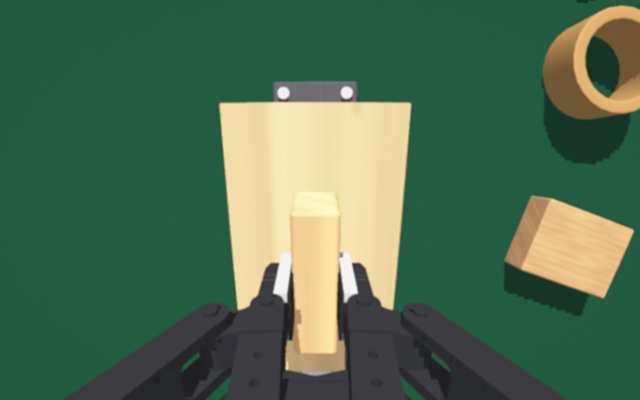

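The wrist view shows the board tilted and centred over the holder, whose base end is at (275–356, 92), with the board edge above it. Now I'll descend.

Request:
servo_tool(targets=[{"slide":[0,10,5],"dr":[0,0,0]},{"slide":[0,11,10],"dr":[0,0,0]},{"slide":[0,10,15],"dr":[0,0,0]},{"slide":[0,0,15],"dr":[0,0,0]},{"slide":[0,0,12],"dr":[0,0,0]},{"slide":[0,0,8],"dr":[0,0,0]},{"slide":[0,0,0],"dr":[0,0,0]},{"slide":[0,0,0],"dr":[0,0,0]}])

```text
t: 7.65
position: [0.4996, -0.1876, 0.0884]
tool_rot: [-2.932, -0.047, 0.005]
ft_force: [0.9, 0.2, -0.9]
finger_gap: 0.215
```

Run:
```python
from h import *
where(); plan([(-52,41.5,12)])
p,r=pose(); im=[]
for n in("scene","side"):
    c=read_camera(n); P=cloud(c)*1000; I=c["img"].astype(int)
    Q=(P-p)@r
    m=(np.abs(Q[...,0])<48)&(np.abs(Q[...,1])<85)&(Q[...,2]>4)&(Q[...,2]<18)&(I[...,0]>I[...,2]*1.2)&(I[...,0]>100)
    s=Q[m]; print(n,len(s),cv2.minAreaRect(s[:,:2].astype(np.float32)),np.polyfit(s[:,1],s[:,2],1))
    s=P[(P[...,2]>52.5)&(P[...,2]<58)&(abs(P[...,0]-499)<45)&(abs(P[...,1]+205)<95)&(I.max(-1)-I.min(-1)<40)]
    for k in(s[s[:,1]>-205],s[s[:,1]<-205]):
        if len(k)>30: print("jaw",len(k),cv2.minAreaRect(k[:,:2].astype(np.float32)))
    im.append(c["img"][150:350,60:360] if n=="scene" else c["img"][190:390,250:550])
save("s2.png",cv2.resize(np.vstack(im),(600,800))[:600] if 0 else cv2.resize(np.hstack(im),(800,267)))
```

```text
low s,v,z -50.9 0.9 60.7 high 95.9 1.0 91.9 tilt 11.99 yaw 1.82 F s,v,z 0.1 0.9 -0.9 t 7.65 gap 18.4
now [ 499.6 -187.6   88.4]
(-52, 41.5, 12) tcp [ 498.7 -188.8   69.2] slide [-1.   5.1 18.5] dr [ 0.01 -0.02 -0.03]
scene 1496 ((0.4017791748046875, -3.30450439453125), (148.78953552246094, 87.3939208984375), 89.68045806884766) [4.56125448e-05 6.60636699e+00]
jaw 62 ((520.66552734375, -128.78082275390625), (19.734302520751953, 20.547468185424805), 2.5641696453094482)
jaw 221 ((501.2755432128906, -279.3678894042969), (65.85981750488281, 21.305465698242188), 2.2661073207855225)
side 2284 ((-0.11108779907226562, -1.663055419921875), (150.7238311767578, 85.9346923828125), 89.82313537597656) [-5.89719312e-03  7.54956459e+00]
jaw 40 ((470.0103454589844, -131.64976501464844), (9.373762130737305, 21.951507568359375), 0.01561740506440401)
jaw 402 ((502.0097961425781, -282.288818359375), (65.99925231933594, 22.9329776763916), 0.853668212890625)
```

View pics/s2.png

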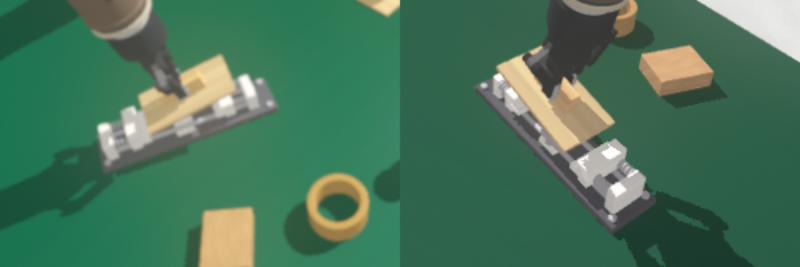

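Both views show the board's low end just inboard of the -y jaw, with clear space below it. I'll descend to groove height, then push in.

Request:
servo_tool(targets=[{"slide":[-1,1,5],"dr":[0,0,0]},{"slide":[0,2,7],"dr":[0,0,0]},{"slide":[0,1,4],"dr":[0,0,0]},{"slide":[0,0,2.5],"dr":[0,0,0]},{"slide":[0,0,0],"dr":[0,0,0]},{"slide":[0,0,0],"dr":[0,0,0]}])

```text
t: 8.35
position: [0.4984, -0.1877, 0.0693]
tool_rot: [-2.932, -0.046, 0.005]
ft_force: [-0.4, -0.5, -1.7]
finger_gap: 0.213
```

Run:
```python
from h import *
where(); plan([(-64,41.5,12),(-70,41.5,12),(-88,41.5,12)])
```

```text
low s,v,z -51.0 -0.3 41.6 high 95.7 -0.1 72.8 tilt 12.0 yaw 1.79 F s,v,z -0.5 -0.4 -1.7 t 8.35 gap 18.2
now [ 498.4 -187.7   69.3]
(-64, 41.5, 12) tcp [ 499.  -200.8   69.2] slide [ 0.2 12.8 -2.6] dr [-0.   -0.01 -0.05]
(-70, 41.5, 12) tcp [ 499.2 -206.8   69.2] slide [-0.   5.9 -1.2] dr [0. 0. 0.]
(-88, 41.5, 12) tcp [ 499.8 -224.7   69.2] slide [ 0.  17.6 -3.7] dr [0. 0. 0.]
```

Request:
servo_tool(targets=[{"slide":[0,4,-0.8],"dr":[0,0,0]},{"slide":[0,4,-0.8],"dr":[0,0,0]},{"slide":[0,3,-0.7],"dr":[0,0,0]},{"slide":[0,2,-0.5],"dr":[0,0,0]},{"slide":[0,0,0],"dr":[0,0,0]}])

```text
t: 8.85
position: [0.4988, -0.2016, 0.0694]
tool_rot: [-2.932, -0.045, 0.005]
ft_force: [0.1, 0.1, -1.4]
finger_gap: 0.215
```

Request:
servo_tool(targets=[{"slide":[0,2,-0.4],"dr":[0,0,0]},{"slide":[0,2,-0.4],"dr":[0,0,0]},{"slide":[0,0,0],"dr":[0,0,0]}])

```text
t: 9.15
position: [0.4989, -0.2055, 0.0693]
tool_rot: [-2.932, -0.045, 0.005]
ft_force: [0.2, -0.2, -1.6]
finger_gap: 0.215
```

Request:
servo_tool(targets=[{"slide":[0,2,-0.4],"dr":[0,0,0]},{"slide":[0,0,0],"dr":[0,0,0]}])

```text
t: 9.35
position: [0.499, -0.2068, 0.0693]
tool_rot: [-2.931, -0.046, 0.005]
ft_force: [-0.3, 2.5, -0.1]
finger_gap: 0.215
```

Run:
```python
from h import *
where()
```

```text
low s,v,z -70.0 -0.3 41.6 high 76.7 -0.2 72.8 tilt 12.04 yaw 1.81 F s,v,z 2.5 -0.2 -0.1 t 9.35 gap 18.4
```

The groove floor was felt at s≈-70, as expected, at 2.5 N. Pushing on.

Request:
servo_tool(targets=[{"slide":[0,2,-0.4],"dr":[0,0,0]},{"slide":[0,2,-0.4],"dr":[0,0,0]},{"slide":[0,2,-0.4],"dr":[0,0,0]},{"slide":[0,0,0],"dr":[0,0,0]}])

```text
t: 9.75
position: [0.4992, -0.2129, 0.0693]
tool_rot: [-2.931, -0.046, 0.005]
ft_force: [0.3, 4.8, 0.9]
finger_gap: 0.21
```

Run:
```python
from h import *
where()
```

```text
low s,v,z -76.1 -0.3 41.5 high 70.6 -0.2 72.8 tilt 12.04 yaw 1.81 F s,v,z 4.8 0.4 0.9 t 9.75 gap 17.9
```

Request:
servo_tool(targets=[{"slide":[0,2,-0.4],"dr":[0,0,0]},{"slide":[0,2,-0.4],"dr":[0,0,0]},{"slide":[0,2,-0.4],"dr":[0,0,0]},{"slide":[0,2,-0.4],"dr":[0,0,0]},{"slide":[0,2,-0.4],"dr":[0,0,0]},{"slide":[0,1.5,-0.3],"dr":[0,0,0]},{"slide":[0,0,0],"dr":[0,0,0]}])

```text
t: 10.45
position: [0.4995, -0.2229, 0.0693]
tool_rot: [-2.929, -0.048, 0.006]
ft_force: [-1.7, 9.2, 4.5]
finger_gap: 0.216
```

Run:
```python
from h import *
where()
plan([(-88,41.0,9),(-88,40.5,6),(-88,40.2,3),(-88,40,0)])
p,r=pose(); c=read_camera("wrist"); save("w3.png",c["img"]); 
P=cloud(c)*1000;Q=(P-p)@r;I=c["img"].astype(int)
m=(np.abs(Q[...,0])<48)&(np.abs(Q[...,1])<85)&(Q[...,2]>2)&(Q[...,2]<18)&(I[...,0]>I[...,2]*1.08)&(I[...,0]>100)
s=Q[m]; print(s[:,1].min(),np.polyfit(s[:,1],s[:,2],1))
u=np.array([-np.sin(YAW),np.cos(YAW),0])
k=P[(P[...,2]>52)&(P[...,2]<59)&(P[...,1]>-160)&(P[...,1]<-100)&(abs(P[...,0]-499)<40)&(I.max(-1)-I.min(-1)<40)]
if len(k)>20: print("jaw s",np.percentile((k-M)@u,[1,50,99]).round(1))
```

```text
low s,v,z -86.0 -0.3 41.4 high 60.6 -0.3 73.0 tilt 12.17 yaw 1.87 F s,v,z 9.3 -1.4 4.5 t 10.45 gap 18.5
now [ 499.5 -222.9   69.3]
(-88, 41.0, 9) tcp [ 499.8 -223.4   65.1] slide [0.3 1.4 4. ] dr [-3.17  0.04  0.02]
(-88, 40.5, 6) tcp [ 499.7 -222.2   60.9] slide [-0.  -0.5  4.3] dr [-3.  0. -0.]
(-88, 40.2, 3) tcp [ 499.7 -221.3   56.8] slide [ 0.  -0.5  4.1] dr [-3. -0. -0.]
(-88, 40, 0) tcp [ 499.7 -220.5   52.8] slide [ 0.  -0.6  4. ] dr [-3. -0.  0.]
-78.72645196484152 [-5.56878218e-06  6.64248915e+00]
jaw s [66.8 77.1 87.7]
```

View pics/w3.png

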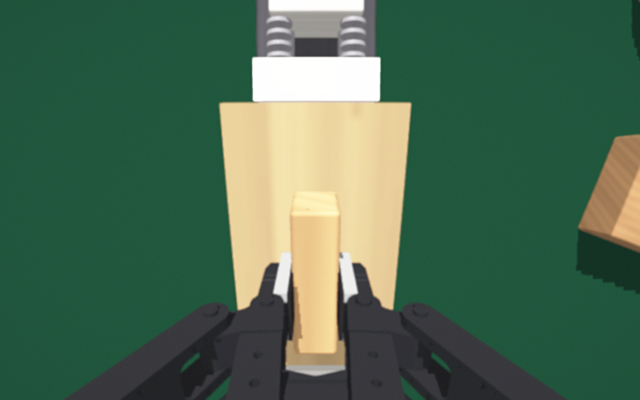

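The far edge, at row 102, is just inside the +y jaw's lip at row 100, so the push is nearly deep enough: 9.2 N, about 14.5 mm. I'll push 2 mm more, then start lowering the far end while the low end stays pressed back.

Request:
servo_tool(targets=[{"slide":[0,2,-0.6],"dr":[0,0,0]},{"slide":[0,-0.2,1.8],"dr":[-1.5,0,0]},{"slide":[0,-0.2,1.8],"dr":[-1.5,0,0]},{"slide":[0,0,0],"dr":[0,0,0]}])

```text
t: 10.9
position: [0.4994, -0.2223, 0.0657]
tool_rot: [-2.981, -0.051, 0.006]
ft_force: [-0.9, 10.8, 3.7]
finger_gap: 0.216
```

Run:
```python
from h import *
where()
plan([(-88,41.2,6),(-88,41,3)])
```

```text
low s,v,z -86.8 -0.2 41.5 high 61.3 -0.6 65.4 tilt 9.18 yaw 1.97 F s,v,z 10.8 -0.5 3.7 t 10.9 gap 18.4
now [ 499.4 -222.3   65.7]
(-88, 41.2, 6) tcp [ 499.7 -222.2   61.6] slide [0.4 0.6 4.1] dr [-3.18  0.09  0.12]
(-88, 41, 3) tcp [ 499.7 -221.3   57.6] slide [ 0.  -0.5  4. ] dr [-3. -0. -0.]
```

Request:
servo_tool(targets=[{"slide":[0,0.1,2],"dr":[-1.6,0,0]},{"slide":[0,0,2],"dr":[-1.6,0,0]},{"slide":[0,0,0],"dr":[0,0,0]}])

```text
t: 11.2
position: [0.4994, -0.2218, 0.0617]
tool_rot: [-3.037, -0.053, 0.005]
ft_force: [-2.3, 11.0, 3.3]
finger_gap: 0.214
```

Run:
```python
from h import *
where()
plan([(-87.5,41,3),(-87.5,40.5,0)])
p,r=pose(); c=read_camera("wrist"); save("w4.png",c["img"][40:240,160:480]); 
P=cloud(c)*1000;I=c["img"].astype(int)
u=np.array([-np.sin(YAW),np.cos(YAW),0])
k=P[(P[...,2]>52)&(P[...,2]<59)&(P[...,1]>-160)&(P[...,1]<-100)&(abs(P[...,0]-499)<40)&(I.max(-1)-I.min(-1)<40)]
print("jaw s",np.percentile((k-M)@u,[1,50,99]).round(1))
b=P[90:200,270:360].reshape(-1,3); i=I[90:200,270:360].reshape(-1,3); b=b[(i[:,0]>i[:,2]*1.15)]; print("board far s",np.percentile((b-M)@u,[95,99,100]).round(1), "z there", np.median(b[((b-M)@u)>55][:,2]))
```

```text
low s,v,z -87.6 -0.1 41.4 high 61.6 -0.5 56.9 tilt 5.96 yaw 1.99 F s,v,z 11.1 -2.0 3.3 t 11.2 gap 18.3
now [ 499.4 -221.8   61.7]
(-87.5, 41, 3) tcp [ 499.7 -220.8   57.6] slide [ 0.3 -0.6  4.1] dr [-2.96  0.08  0.14]
(-87.5, 40.5, 0) tcp [ 499.7 -220.    53.3] slide [ 0.  -0.5  4.3] dr [-3. -0.  0.]
jaw s [66.7 77.3 87.6]
board far s [nan nan nan] z there 62.855744166866096
```

View pics/w4.png

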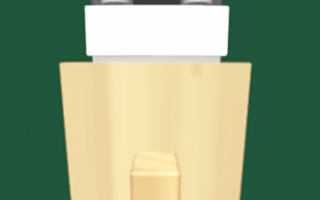

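The crop shows a gap between the board's far edge and the jaw's inner face, so it clears the lip. I'll carry on lowering.

Request:
servo_tool(targets=[{"slide":[0,-0.3,2],"dr":[-1.5,0,0]},{"slide":[0,-0.3,2],"dr":[-1.5,0,0]},{"slide":[0,0,0],"dr":[0,0,0]}])

```text
t: 11.55
position: [0.4995, -0.221, 0.0577]
tool_rot: [-3.09, -0.054, 0.003]
ft_force: [-1.3, 10.5, 3.2]
finger_gap: 0.215
```

Request:
servo_tool(targets=[{"slide":[0,-0.3,2],"dr":[-1.5,0,0]},{"slide":[0,0,0],"dr":[0,0,0]}])

```text
t: 11.75
position: [0.4995, -0.2209, 0.0556]
tool_rot: [-3.116, -0.054, 0.002]
ft_force: [-1.1, 11.4, 3.7]
finger_gap: 0.218
```

Run:
```python
from h import *
where()
plan([(-87,41,0),(-87,40.5,0)])
```

```text
low s,v,z -88.0 -0.1 41.0 high 61.9 -0.4 44.8 tilt 1.44 yaw 1.97 F s,v,z 11.5 -0.7 3.7 t 11.75 gap 18.6
now [ 499.5 -220.9   55.6]
(-87, 41, 0) tcp [ 499.7 -219.5   53.8] slide [ 0.2 -1.3  1.9] dr [-1.44  0.06  0.12]
(-87, 40.5, 0) tcp [ 499.7 -219.5   53.3] slide [0.  0.  0.5] dr [0. 0. 0.]
```

Request:
servo_tool(targets=[{"slide":[0,-0.7,1.9],"dr":[-1.4,0,0]},{"slide":[0,0,0],"dr":[0,0,0]}])

```text
t: 11.95
position: [0.4995, -0.2203, 0.0537]
tool_rot: [-3.141, -0.054, 0.001]
ft_force: [-2.2, 10.8, 3.6]
finger_gap: 0.213
```

Request:
servo_tool(targets=[{"slide":[0,0,0.5],"dr":[0,0,0]},{"slide":[0,0,0],"dr":[0,0,0]}])

```text
t: 12.15
position: [0.4996, -0.221, 0.0535]
tool_rot: [-3.14, -0.052, 0.001]
ft_force: [-1.1, 10.9, 3.2]
finger_gap: 0.214
```

Run:
```python
from h import *
where()
```

```text
low s,v,z -88.5 -0.1 40.6 high 61.5 -0.2 40.7 tilt 0.04 yaw 1.91 F s,v,z 10.9 -0.7 3.2 t 12.15 gap 18.3
```

Request:
servo_tool(targets=[{"slide":[0,0,0.5],"dr":[0,0,0]},{"slide":[0,0,0],"dr":[0,0,0]}])

```text
t: 12.35
position: [0.4996, -0.221, 0.053]
tool_rot: [-3.14, -0.052, 0.001]
ft_force: [-0.9, 11.8, 4.4]
finger_gap: 0.216
```

Request:
servo_tool(targets=[{"slide":[0,0,0.3],"dr":[0,0,0]},{"slide":[0,0,0],"dr":[0,0,0]}])

```text
t: 12.55
position: [0.4997, -0.2211, 0.0528]
tool_rot: [-3.14, -0.052, 0.0]
ft_force: [-1.1, 10.9, 4.7]
finger_gap: 0.217
```

Run:
```python
from h import *
where(); o=readout.get_obs(); print(np.round(o["torque"],2))
```

```text
low s,v,z -88.6 0.0 39.9 high 61.4 -0.1 40.0 tilt 0.04 yaw 1.91 F s,v,z 10.9 -0.7 4.7 t 12.55 gap 18.5
[2.29 0.29 0.06]
```

Request:
servo_tool(targets=[{"slide":[0,-1.5,0],"dr":[0,0,0]},{"slide":[0,-1.5,0],"dr":[0,0,0]},{"slide":[0,-1.5,0],"dr":[0,0,0]},{"slide":[0,-1.5,0],"dr":[0,0,0]},{"slide":[0,0,0],"dr":[0,0,0]}])

```text
t: 13.05
position: [0.4995, -0.2157, 0.0528]
tool_rot: [3.141, 0.052, -0.0]
ft_force: [-0.8, 8.6, 3.3]
finger_gap: 0.217
```

Run:
```python
from h import *
where()
p,r=pose()
for n in("scene","side","wrist"):
    c=read_camera(n); P=cloud(c)*1000; I=c["img"].astype(int); Q=(P-p)@r
    if n!="scene" or 1:
        m=(np.abs(Q[...,0])<48)&(np.abs(Q[...,1])<85)&(Q[...,2]>-1)&(Q[...,2]<12)&(I[...,0]>I[...,2]*1.2)&(I[...,0]>100)
        s=Q[m]; print(n,len(s),s[:,1].min(),s[:,1].max(),np.polyfit(s[:,1],s[:,2],1).round(4))
    if n=="side": save("s5.png",cv2.resize(c["img"][190:390,250:550],(750,500)))
```

```text
low s,v,z -83.2 0.0 40.0 high 66.8 -0.1 39.9 tilt -0.01 yaw 1.88 F s,v,z 8.6 -0.5 3.3 t 13.05 gap 18.5
scene 1536 -78.98499546558811 71.93386495955679 [-0.0094  5.8397]
side 1959 -79.22542382647251 73.49357561848049 [-5.7000e-03  7.6487e+00]
wrist 27362 -78.33299250570691 71.33434305983302 [1.0000e-03 6.5462e+00]
```

View pics/s5.png

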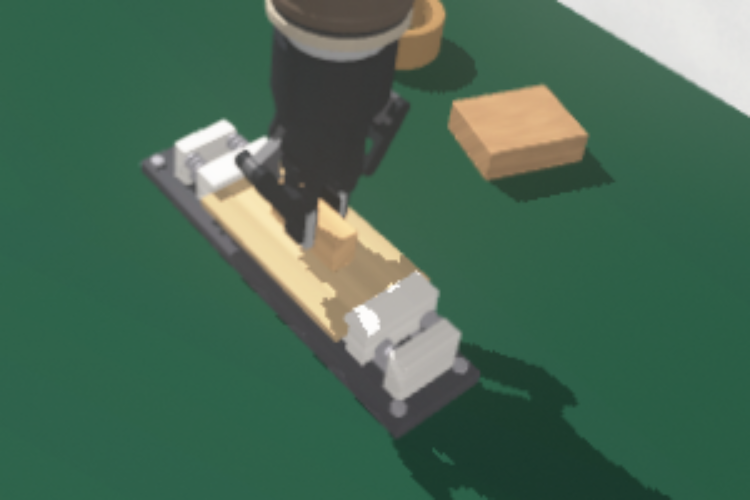

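The side view shows the board level, with both ends at the jaws. I'll keep easing off.

Request:
servo_tool(targets=[{"slide":[0,-1.5,0],"dr":[0,0,0]},{"slide":[0,-1.5,0],"dr":[0,0,0]},{"slide":[0,0,0],"dr":[0,0,0]}])

```text
t: 13.5
position: [0.4994, -0.2131, 0.0528]
tool_rot: [3.141, 0.051, 0.0]
ft_force: [-1.0, 7.0, 1.2]
finger_gap: 0.213
```

Request:
servo_tool(targets=[{"slide":[0,-1.5,0],"dr":[0,0,0]},{"slide":[0,-1,0],"dr":[0,0,0]},{"slide":[0,0,0],"dr":[0,0,0]}])

```text
t: 13.8
position: [0.4994, -0.2117, 0.0528]
tool_rot: [3.14, 0.05, 0.001]
ft_force: [-0.0, 4.6, -0.0]
finger_gap: 0.215
```

Run:
```python
from h import *
where()
```

```text
low s,v,z -79.2 -0.0 40.1 high 70.8 0.1 39.8 tilt -0.1 yaw 1.82 F s,v,z 4.6 0.1 -0.0 t 13.8 gap 18.4
```

Request:
servo_tool(targets=[{"slide":[0,-1,0],"dr":[0,0,0]},{"slide":[0,-1,0],"dr":[0,0,0]},{"slide":[0,0,0],"dr":[0,0,0]}])

```text
t: 14.1
position: [0.4993, -0.2101, 0.0528]
tool_rot: [3.139, 0.049, 0.001]
ft_force: [0.4, 2.5, -0.1]
finger_gap: 0.213
```

Request:
servo_tool(targets=[{"slide":[0,-1,0],"dr":[0,0,0]},{"slide":[0,0,0],"dr":[0,0,0]}])

```text
t: 14.3
position: [0.4993, -0.2092, 0.0528]
tool_rot: [3.139, 0.049, 0.001]
ft_force: [0.8, 1.3, 0.2]
finger_gap: 0.209
```

Run:
```python
from h import *
where()
```

```text
low s,v,z -76.7 -0.1 40.1 high 73.3 0.1 39.8 tilt -0.13 yaw 1.78 F s,v,z 1.3 0.8 0.2 t 14.3 gap 17.8
```

Request:
servo_tool(targets=[{"slide":[0,-1,0],"dr":[0,0,0]},{"slide":[0,0,0],"dr":[0,0,0]},{"slide":[0,0,0],"dr":[0,0,0]}], newtons=20)

```text
t: 14.6
position: [0.4993, -0.2082, 0.0528]
tool_rot: [3.139, 0.049, 0.001]
ft_force: [1.7, 0.2, 0.2]
finger_gap: 0.214
```

Request:
servo_tool(targets=[{"slide":[0,0,0],"dr":[0,0,0]},{"slide":[0,0,0],"dr":[0,0,0]},{"slide":[0,0,0],"dr":[0,0,0]},{"slide":[0,0,0],"dr":[0,0,0]}], claw=36)

```text
t: 15.0
position: [0.4988, -0.2081, 0.0527]
tool_rot: [3.139, 0.049, -0.0]
ft_force: [-0.5, -0.4, 0.3]
finger_gap: 0.417
```

Run:
```python
from h import *
where()
```

```text
low s,v,z -75.6 -0.6 40.0 high 74.4 -0.4 39.7 tilt -0.1 yaw 1.78 F s,v,z -0.4 -0.5 0.3 t 15.0 gap 35.6
```

The fingers are clear of the rail. Now I'll retreat straight up and check.

Request:
servo_tool(targets=[{"slide":[0,0,-5],"dr":[0,0,0]},{"slide":[0,0,-10],"dr":[0,0,0]},{"slide":[0,0,-20],"dr":[0,0,0]},{"slide":[0,0,-25],"dr":[0,0,0]},{"slide":[0,0,-25],"dr":[0,0,0]},{"slide":[0,-20,-25],"dr":[0,0,0]},{"slide":[0,-20,-20],"dr":[0,0,0]},{"slide":[0,-20,0],"dr":[0,0,0]},{"slide":[0,0,0],"dr":[0,0,0]},{"slide":[0,0,0],"dr":[0,0,0]}])

```text
t: 16.0
position: [0.4971, -0.1477, 0.1832]
tool_rot: [3.139, 0.051, 0.001]
ft_force: [-0.5, -0.1, 0.5]
finger_gap: 0.424
```

Run:
```python
from h import *
u=np.array([-np.sin(YAW),np.cos(YAW),0]); v=np.array([np.cos(YAW),np.sin(YAW),0]); im=[]
for n in("scene","side"):
    c=read_camera(n); P=cloud(c)*1000; I=c["img"].astype(int); S=(P-M)@u; V=(P-M)@v; Z=P[...,2]
    g=(abs(V)<46)&(abs(S)<110); wood=(I[...,0]>I[...,2]*1.2)&(I[...,0]>90)&g
    b=wood&(Z>41)&(Z<52); print(n,"plate s",np.percentile(S[b],[0.5,99.5]).round(1),"v",np.percentile(V[b],[.5,99.5]).round(1),"z",np.median(Z[b]).round(1),"slope s,v",np.linalg.lstsq(np.c_[S[b],V[b],np.ones(b.sum())],Z[b],rcond=None)[0].round(3))
    rl=wood&(Z>70); print("rail s",np.percentile(S[rl],[1,99]).round(1))
    j=g&(Z>52.5)&(Z<59)&(I.max(-1)-I.min(-1)<40)
    for k in(S[j&(S>0)],S[j&(S<0)]): print("jaw",len(k),np.percentile(k,[1,50,99]).round(1))
    im.append(c["img"][150:350,60:360] if n=="scene" else c["img"][190:390,250:550])
save("f.png",cv2.resize(np.hstack(im),(800,267),interpolation=cv2.INTER_CUBIC))
```

```text
scene plate s [-71.2  72.4] v [-42.   42.8] z 47.1 slope s,v [-1.1000e-02 -3.0000e-03  4.7069e+01]
rail s [-18.7  98.9]
jaw 212 [69.8 80.  90.4]
jaw 247 [-89.2 -79.  -68.3]
side plate s [-75.   71.8] v [-42.6  41.6] z 45.3 slope s,v [-9.0000e-03  4.0000e-03  4.5307e+01]
rail s [-34.8  74.6]
jaw 243 [68.  78.4 89.4]
jaw 410 [-92.4 -81.7 -70.8]
```

View pics/f.png

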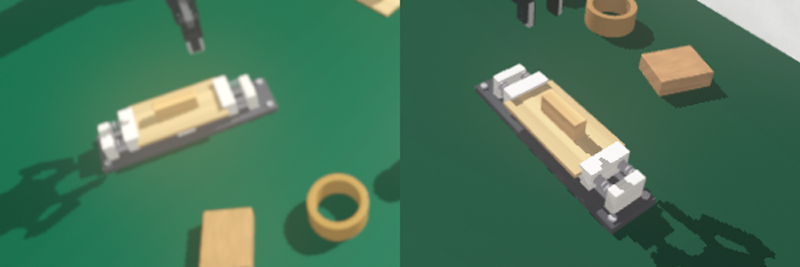

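Run:
```python
from h import *
u=np.array([-np.sin(YAW),np.cos(YAW),0]); v=np.array([np.cos(YAW),np.sin(YAW),0])
for n in("scene","side","wrist"):
    c=read_camera(n); P=cloud(c)*1000; I=c["img"].astype(int); S=(P-M)@u; V=(P-M)@v; Z=P[...,2]
    wood=(I[...,0]>I[...,2]*1.2)&(abs(V)<38)&(abs(V)>14)
    for sg in(1,-1):
        b=wood&(sg*S>45)&(sg*S<63)&(Z<53)&(Z>38); j=(abs(V)<28)&(sg*S>73)&(sg*S<86)&(Z>50)&(Z<60)
        print(n,sg,b.sum(),j.sum(),np.median(Z[b]).round(2),np.median(Z[j]).round(2),(np.median(Z[b])-np.median(Z[j])).round(2))
```

```text
scene 1 135 112 46.76 55.4 -8.64
scene -1 140 125 47.9 56.57 -8.67
side 1 137 139 44.47 53.38 -8.91
side -1 240 209 45.48 53.94 -8.46
wrist 1 947 1001 46.43 55.24 -8.81
wrist -1 650 602 46.37 55.02 -8.65
```

The board sits 8.5–8.9 mm below the jaw tops at both ends (9 expected), so it is seated on both ledges. Handing in.

```bash
python3 -c "
from h import *
print(hand_in())"
```

```text
the job is handed in; nothing more can be done
None
```

The larger plywood board is clamped in the holder, rail up, and I handed the job in at about 16 s of robot time. I gripped it by the rail and sloped it 12°, then pushed its low end under the -y jaw's lip and back about 17–18 mm. I lowered the far end behind the +y lip onto its ledge, eased off until the side force was near zero, and let go.

**Last checks:**
- **Seating:** all three cameras put the board's top 8.5–8.9 mm below the jaw tops at both ends (9 expected), so it is level and on both ledges.
- **Centring:** the -y jaw is back about 5 mm in the scene view and the +y jaw about 4 mm (4.5 each expected), roughly 0.5 mm off centre. The side camera differed by about 2–3 mm in absolute position, within the cameras' calibration error.
- **Forces:** the highest reading at the end of any move was about 12 N along the holder.
- **Surroundings:** I never moved near the tape, jar or carton. The tape and carton look undisturbed in the last pictures; the jar was not in those crops.

One check disagreed: the plain slope fits from the scene and side cameras showed about 0.6° of tilt. The jaw tops show much of the same lean in those cameras, so I took it as mostly calibration error. The wrist camera showed no tilt.

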